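# Fit the pick-up tube to the bench dust outlet

## Task

Lift the black dust cap off the leaning stub of the bench dust outlet and put it in the small black tray; then take the square aluminium tube that has a slot in one side, and slide it, slotted end first, over the stub until it is fully home on the collar and the spring latch pops out through the slot. Leave the other tubes and everything else on the bench where they are, and let go of the tube at the end.

Things in the scene. Friction and masses are not known exactly. Their poses are not given: they have to be found in the camera images.
- stub: Leaning square stub of the outlet, fixed: grey, 30 x 30 mm, 89 mm long, the last 14 mm a blunt round nose (30 to 18 mm across). Origin: centre of the top face of the black collar (54 x 54 mm) it rises from; the tube's end sits there. z runs up the stub, leaning 32 degrees from vertical, tip to the robot's left and somewhat nearer; x points out of the upper face (right and up), which has the latch; y is level.
- stand: The outlet's dark steel foot, fixed, 90 x 80 mm, 30 mm high, under the collar. Origin: centre of its underside, 60 mm below the stub's origin; z up, -x is the way the stub leans.
- latch (a joint): Steel spring latch in the stub's +x face. 0 = out, grows as pushed in, at most 0.0068 m. Fully out it stands 6 mm proud, 11 mm wide, steep on the collar side (26 mm above the collar), with a 30 degree ramp on the tip side ending 42 mm above the collar. 1 N starts it, 2.4 N pushes it flush; the tube's edge pushes it in by sliding over the ramp (up to some 12 N along the stub).
- latch_seat (a point): Point on the stub's upper side, in the middle of where the tube's slot must come: 17 mm from the stub's axis along stub +x, 34.25 mm above the collar.
- cap: Black plastic dust cap, 41 x 41 mm, 70 mm long, hollow at its open end (33 x 33 mm, 32 mm deep), solid above. At the start it sits loosely on the stub's tip, its open end 57 mm above the collar. Origin: centre of the open end; z runs to the closed end, x and y square to its sides (at the start parallel to the stub's).
- tube: Pick-up tube: square aluminium, 41 x 41 mm outside, 33 x 33 inside, 150 mm long, about 0.2 kg, open both ends, standing upright, slotted end down. Origin: centre of the slotted end; z runs up the tube. The slot is in the +x wall, 15.5 mm wide, 23.5 to 45 mm above the slotted end; at the start it faces right and away from the robot. On the stub it faces the latch: origins and axes of tube and stub agree.
- tube_slot (a point): Centre of the slot, in the tube's +x wall, 17 mm off the tube's axis and 34.25 mm above the slotted end.
- short_tube: Another square aluminium tube, same 41 mm section but only 95 mm long and with no slot, standing upright. Not wanted. Origin: centre of its underside.
- round_pipe: Round aluminium pipe, 48 mm diameter, 170 mm long, standing upright. Not wanted. Origin: centre of its underside.
- tray: Small black open tray for the cap, fixed to the bench, 120 (x) x 110 (y) mm, 30 mm high, 4 mm walls and floor. Origin: centre of its underside; z up.
- battery: Battery pack, 75 x 60 mm, 57 mm high, between robot and outlet. Origin: centre of the underside.
- glue_jar: Jar, 54 mm diameter, 70 mm high. Origin: centre of the underside.
- tape_measure: Tape measure, 65 x 40 mm, 60 mm high. Origin: centre of the underside.
- screwdriver: Screwdriver lying on the bench at the back right, 30 mm thick at most.
- offcut: Plywood offcut, 40 x 100 mm, 35 mm high, lying crosswise between the battery pack and the outlet. Origin: centre of the underside.
- bit_case: Flat drill-bit case, 60 x 100 mm, 30 mm high, at the back left. Origin: centre of the underside.
Things that resemble listed ones, but are neither listed nor needed, are in the scene too. Leave any yellow look-alike of the stand alone. What is shaped like the cap but yellow is not meant.

How it is judged:
By the outcome, as a careful person would: the job done as asked, in the order asked, and still so for the second after the job is handed in, with the robot touching nothing.
It also fails if it takes over 69 s, if anything falls off the work surface, if the arm or the gripper's body presses on something with over 40 N, if the wrist force passes 120 N, or if a joint passes its speed limit or range.

## Robot

A 7-joint arm with a two-finger parallel gripper is mounted at the origin on the work surface. World frame = base frame: x ahead of the robot, y to its left, z up, the work surface at z = 0. Lengths are in m, angles in rad, forces in N, time in s.
With the tool pointing down it reaches from about 0.4 to 0.85 m from the base axis. Payload 4.5 kg.
Tool frame: the origin (TCP) lies on the centre line of the jaws, within the pads' length; the fingertips stand 25 mm ahead of it and the grasp point (between the pads) lies 6 mm ahead of it (finger_overhang is the distance from the TCP to the fingertips, in m); z points along the fingers, y is the direction in which the jaws open and shut (so a half turn about z gives the same grasp; the last joint's range is limited). The gripper opens to 85 mm and grips with 20 to 120 N. Pads are 22 mm wide; open, the fingers measure 114 mm over their backs; the gripper's body (76 mm by 85 mm) begins 54 mm behind the grasp point. The pads swing forward as they close: fully open they stand 13 mm farther back than shut.
Start: joints at [-1.176, 0.689, -0.195, 1.565, 0.157, 0.902, -0.215], TCP at [0.221, 0.585, 0.256] pointing down, gripper open.
Joint ranges: [-3.01, 3.01], [-0.46, 2.08], [-1.47, 1.51], [0.13, 2.56], [-1, 4.14], [0.04, 2.09], [-2.66, 2.66]. Speed limits (rad/s): [2.57, 2.57, 3.14, 3.14, 3.14, 3.14, 3.14].

## Interface

Orientations are given as a unit quaternion [w, x, y, z].
In Python, from bench import goto, movel, goto_joints, command_gripper, wait, inverse_kinematics, observe, snapshot, IKError, close_job, look_for, spot_point, finger_overhang gives the robot as it stands. Calls block until the motion is done:
- goto(position, orientation): joint-space move of the TCP to a pose.
- movel(position, rot=None, speed=0.15, stop_force=None): straight line of the TCP; rot=None keeps the orientation; speed is the mean speed in m/s. With stop_force (N) it stops when the force on the tool has changed by that much, and returns True; else False.
- goto_joints(angles): joint-space move.
- command_gripper(opening, grasp_force=None): finger opening in m; grasp_force is the grip in N (None keeps the last); returns when the fingers have stopped.
- wait(seconds).
- inverse_kinematics(position, orientation): joint angles nearest the present ones, or None.
- observe(): the state.
- snapshot(name): name is "side" or "top"; returns a dict with "image" (384x512x3 uint8, red, green, blue), "vfov" (degrees; the focal length in pixels is half the picture's height over the tangent of half this angle, whatever the lens; pixels are square), "cx", "cy" (the principal point, pixels), "distortion" ([k1, k2, p1, p2, k3] as OpenCV has them; the pictures are not rectified), "origin" and "orientation" of the camera in the world. Camera axes: x right, y down, z forward; pixel columns grow to the right and rows downward; lengths in m; the calibration is good to about 2 mm. A picture is of the moment at which its call begins. There is no depth.
A pose or a line that the arm cannot do raises IKError and nothing moves.
- close_job(): hands the job in, once; it reports no verdict.
Trained networks look in a picture, given as the dict that the camera call returned (one of the last four; its "shot" number tells which), for a name from the list of things; names that differ only in an ending like _2 or _b are one class to them, and where a whole thing is asked for, a point or a joint stands for the part that bears it (a point fixed in the world has none). Each returns a list of dicts, best first, with "score" (0 to 1); they miss things now and then, are a little off and sometimes report something else, mostly with a low value. They report only what shows in the picture. A call takes as long as a camera call. They do not tell look-alikes from the thing itself.
- look_for(picture, target): "location" ([x, y, z] in m, in the coordinates of the camera as it stood for that picture, good to about 4 mm: the middle of the surface that is visible of it).
- spot_point(picture, target): "location" ([x, y, z] in m, in the coordinates of the camera as it stood for that picture, good to about 4 mm: a listed point, or the origin of a listed thing).
The state is a dict: "clock": time; "joints": joint angles; "dq": joint speeds; "effort": joint torques, N m; "tcp_pos": TCP position; "tool_rot": TCP orientation; "force": force on the tool from outside, world axes, zero at the start; "ft_torque": the same for the moment, N m; "gripper_width": finger opening in m.
Only numpy, scipy, OpenCV 4.12 (cv2) and the standard library are available. Lean on these libraries where they do the work, as an engineer would, in place of code of your own. Each camera call takes 0.05 s, during which the arm holds its last target.

## Working session

There is one attempt and no reset: what is moved stays moved. The work goes in short steps, each a Python script; the robot and the scene stay as the last script left them, time stands still between calls to the robot, and variables do not carry over. Pictures are saved under pics/ and viewed, and the job is handed in when it is done.

```bash
ls; mkdir -p pics
cat > h.py <<'E'
import numpy as np, cv2
from scipy.spatial.transform import Rotation as R
from bench import *
def q2R(q): return R.from_quat([q[1],q[2],q[3],q[0]]).as_matrix()
def R2q(M):
    q=R.from_matrix(M).as_quat(); return [q[3],q[0],q[1],q[2]]
def K(s):
    h,w=s["image"].shape[:2]; f=h/2/np.tan(np.radians(s["vfov"])/2)
    return np.array([[f,0,s["cx"]],[0,f,s["cy"]],[0,0,1.]])
def c2w(s,p): return np.array(s["origin"])+q2R(s["orientation"])@np.array(p)
def proj(s,P):
    P=np.atleast_2d(np.array(P,float)); c=(P-np.array(s["origin"]))@q2R(s["orientation"])
    u,_=cv2.projectPoints(c.reshape(-1,1,3),np.zeros(3),np.zeros(3),K(s),np.array(s["distortion"],float)); return u.reshape(-1,2)
def ray(s,uv):
    n=cv2.undistortPoints(np.array([[uv]],float),K(s),np.array(s["distortion"],float))[0,0]
    d=q2R(s["orientation"])@np.array([n[0],n[1],1]); return np.array(s["origin"]),d
def atz(s,uv,z):
    o,d=ray(s,uv); return o+d*(z-o[2])/d[2]
def tri(s1,u1,s2,u2):
    o1,d1=ray(s1,u1);o2,d2=ray(s2,u2);d1/=np.linalg.norm(d1);d2/=np.linalg.norm(d2)
    t=np.linalg.lstsq(np.stack([d1,-d2],1),o2-o1,rcond=None)[0]
    a=o1+t[0]*d1;b=o2+t[1]*d2; return (a+b)/2,np.linalg.norm(a-b)
def save(s,name,crop=None,scale=1):
    im=s["image"][:,:,::-1]
    if crop: x0,y0,x1,y1=crop; im=im[y0:y1,x0:x1]
    if scale!=1: im=cv2.resize(im,None,fx=scale,fy=scale,interpolation=cv2.INTER_CUBIC)
    cv2.imwrite("pics/"+name+".png",im)
E
python3 - <<'E'
from h import *
import pickle
S={}
for n in("side","top"):
    s=snapshot(n); S[n]=s; save(s,"a_"+n,scale=1.5)
    print(n,s["origin"],s["orientation"],s["vfov"],s["distortion"])
    for t in("stub","stand","latch","cap","tube","tray","short_tube","round_pipe","battery","offcut","glue_jar","tape_measure","bit_case"):
        for r in look_for(s,t)[:3]:
            P=c2w(s,r["location"]); print(" L",t,round(r["score"],2),P.round(3),proj(s,P)[0].round(0))
    for t in("stub","stand","cap","tube","tube_slot","latch_seat","tray","short_tube"):
        for r in spot_point(s,t)[:3]:
            P=c2w(s,r["location"]); print(" P",t,round(r["score"],2),P.round(3),proj(s,P)[0].round(0))
pickle.dump(S,open("S0.pkl","wb"))
o=observe();print(o["clock"],o["tcp_pos"],o["tool_rot"],finger_overhang)
E
```

```text
pics
side [ 0.56531185 -0.65356141  0.88877739] [-0.33911089  0.94027137 -0.02964854  0.00381103] 43.78894020154267 [-0.12524676  0.          0.          0.          0.        ]
 L stub 0.93 [ 0.344 -0.144  0.076] [129. 262.]
 L stub 0.64 [ 0.827 -0.04   0.073] [359. 209.]
 L stub 0.62 [ 0.66  -0.063  0.067] [283. 224.]
 L stand 0.85 [ 0.816 -0.046  0.056] [353. 216.]
 L stand 0.74 [ 0.352 -0.152  0.059] [135. 270.]
 L stand 0.6 [ 0.653 -0.06   0.054] [279. 226.]
 L latch 0.43 [ 0.344 -0.139  0.101] [127. 253.]
 L cap 0.77 [0.619 0.149 0.044] [257. 160.]
 L cap 0.76 [ 0.633 -0.004  0.148] [269. 178.]
 L cap 0.48 [ 0.475 -0.155  0.058] [195. 268.]
 L tube 0.84 [0.478 0.26  0.099] [197. 115.]
 L tray 0.93 [ 0.455 -0.292  0.007] [187. 344.]
 L tray 0.17 [ 0.63  -0.003  0.153] [267. 176.]
 L short_tube 0.74 [ 0.615 -0.342  0.066] [273. 352.]
 L round_pipe 0.58 [0.597 0.302 0.114] [244.  98.]
 L battery 0.78 [ 0.419 -0.024  0.046] [171. 221.]
 L offcut 0.59 [0.492 0.008 0.037] [205. 210.]
 L glue_jar 0.84 [0.503 0.124 0.05 ] [209. 168.]
 L bit_case 0.57 [0.75  0.166 0.035] [309. 155.]
 P 
[... 2097 characters left out ...]
 0.8 [ 0.346 -0.145  0.063] [328. 304.]
 P stand 0.69 [ 0.837 -0.037 -0.002] [272.  98.]
 P stand 0.67 [ 0.653 -0.042  0.006] [276. 169.]
 P cap 0.79 [ 0.646 -0.014  0.105] [264. 162.]
 P cap 0.79 [0.671 0.143 0.021] [197. 161.]
 P tube 0.82 [ 0.482  0.28  -0.001] [140. 243.]
 P tube_slot 0.71 [0.48  0.264 0.033] [142. 243.]
 P latch_seat 0.95 [ 0.652 -0.041  0.105] [277. 159.]
 P latch_seat 0.88 [ 0.832 -0.033  0.097] [272.  82.]
 P latch_seat 0.62 [ 0.347 -0.14   0.098] [328. 306.]
 P tray 0.95 [ 0.452 -0.293  0.005] [387. 254.]
 P short_tube 0.9 [ 0.614 -0.331 -0.001] [398. 184.]
2.2 [0.22061805 0.58479726 0.2562978 ] [-9.86302873e-06  1.79397195e-01  9.83776725e-01  3.43937525e-05] 0.025
```

View pics/a_side.png

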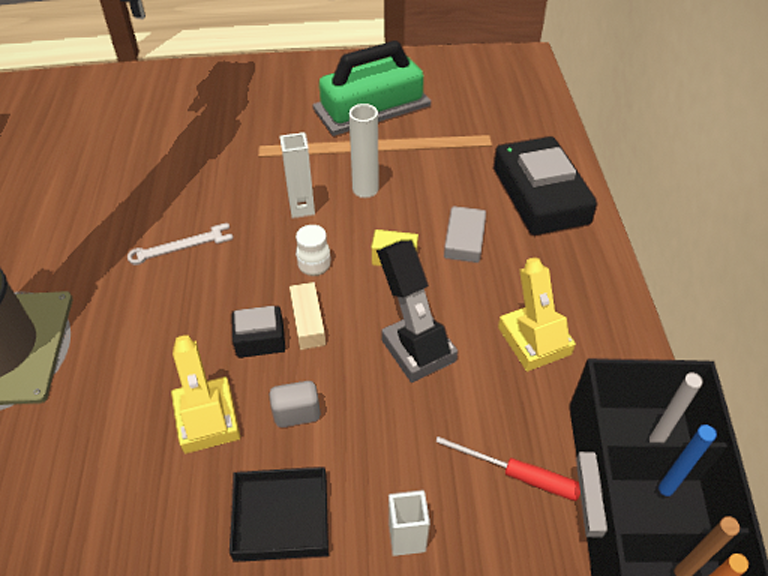

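View pics/a_top.png

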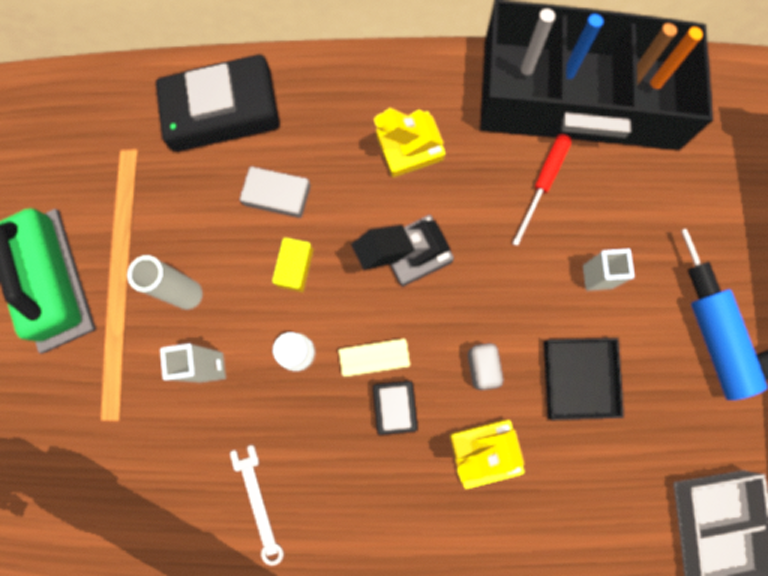

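Run:
```python
import pickle; from h import *
S=pickle.load(open("S0.pkl","rb"))
a=S["side"]["image"][140:260,225:345];b=S["top"]["image"][115:215,215:315]
a=cv2.resize(a[:,:,::-1],(600,600)[:2],interpolation=cv2.INTER_CUBIC); cv2.imwrite("pics/c_side.png",a)
b=cv2.resize(b[:,:,::-1],(600,600),interpolation=cv2.INTER_CUBIC); cv2.imwrite("pics/c_top.png",b)
```

```text
(no output)
```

View pics/c_side.png

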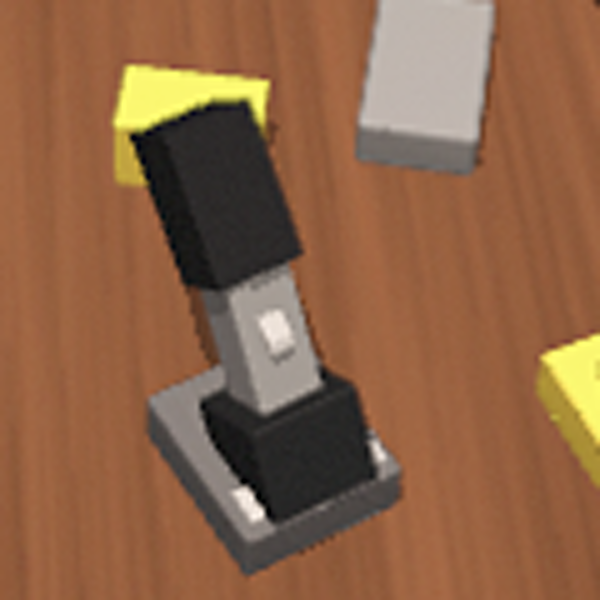

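View pics/c_top.png

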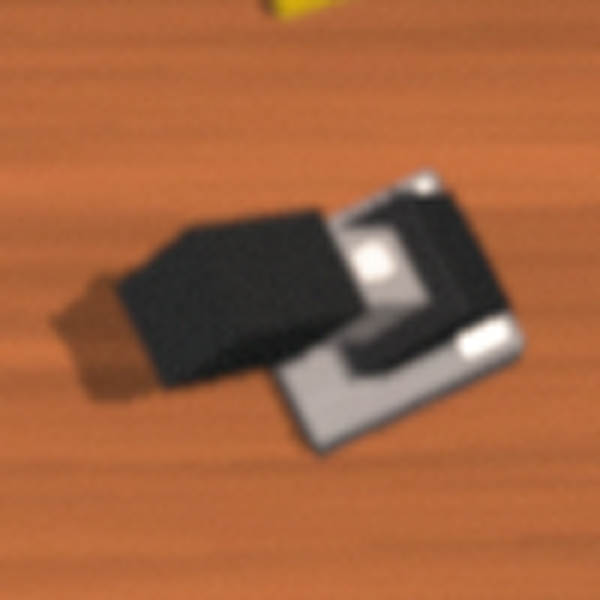

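The grey stub with the black cap is at 1.5x side px (412,300). Its look-alikes are yellow ones at (200,400) and (540,310), plus a yellow cap-like block at (395,248). Tube candidates are the slotted one at (298,175), the short one at (408,520) and the round pipe at (364,150). By description I choose the grey stub, the black cap and the slotted tube at (298,175). Next I refine their poses with model edges.

```bash
cat > fit.py <<'E'
from h import *
import pickle
from scipy.optimize import differential_evolution, minimize
L=np.radians(32)
def stubframe(x,y,yaw,z=.06):  # yaw: azimuth of lean direction
    l=np.array([np.cos(yaw),np.sin(yaw),0]); zz=np.sin(L)*l+np.cos(L)*np.array([0,0,1]); 
    xx=-np.cos(L)*l+np.sin(L)*np.array([0,0,1]); return np.stack([xx,np.cross(zz,xx),zz],1),np.array([x,y,z])
def box(h,z0,z1): return np.array([[a*h,b*h,c] for c in(z0,z1) for a,b in((1,1),(-1,1),(-1,-1),(1,-1))])
def dist(s):
    g=s["image"].astype(np.float32)
    m=0
    for c in range(3):
        gg=cv2.GaussianBlur(g[:,:,c],(0,0),1.); m=np.maximum(m,np.hypot(cv2.Sobel(gg,-1,1,0),cv2.Sobel(gg,-1,0,1)))
    return np.minimum(m,120)
def sample(G,a,b):
    n=40; t=np.linspace(.05,.95,n)[:,None]; p=(a*(1-t)+b*t).astype(np.float32)
    return cv2.remap(G,p[:,0].reshape(-1,1),p[:,1].reshape(-1,1),cv2.INTER_LINEAR).ravel()
def hullscore(G,s,P):
    u=proj(s,P).astype(np.float32); h=cv2.convexHull(u)[:,0]; v=[sample(G,h[i],h[(i+1)%len(h)]) for i in range(len(h))]
    w=[np.linalg.norm(h[i]-h[(i+1)%len(h)]) for i in range(len(h))]
    return sum(a.mean()*b for a,b in zip(v,w))/sum(w)
def lines(G,s,P,E):
    u=proj(s,P); return np.mean([sample(G,u[i],u[j]).mean() for i,j in E])
E
cat > f1.py <<'E'
from fit import *
S=pickle.load(open("S0.pkl","rb"));G={k:dist(s) for k,s in S.items()}
for which in(["side"],["top"],["side","top"]):
    def cost(p):
        Rm,o=stubframe(*p); c=0
        cap=box(.0205,.057,.127)@Rm.T+o; st=box(.015,0,.057)@Rm.T+o; col=box(.027,0,.001)@Rm.T+o
        for k in which:
            c+=hullscore(G[k],S[k],cap)+.6*lines(G[k],S[k],st,[(0,4),(3,7)])+.4*lines(G[k],S[k],col,[(0,3),(0,1),(3,2)])
        return -c
    def costt(p):
        Rm=R.from_euler('z',p[2]).as_matrix(); P=box(.0205,0,.15)@Rm.T+np.array([p[0],p[1],0])
        return -sum(hullscore(G[k],S[k],P) for k in which)
    r=differential_evolution(cost,[(.64,.67),(-.06,-.025),(1.6,2.3)],seed=1,maxiter=60); print(which,"stub",r.x.round(4),np.degrees(r.x[2]).round(2),r.fun)
    t=differential_evolution(costt,[(.465,.50),(.26,.295),(-1.2,.37)],seed=1,maxiter=60); print(which,"tube",t.x.round(4),np.degrees(t.x[2]).round(2),t.fun)
pickle.dump((r.x,t.x),open("fit.pkl","wb"))
Rm,o=stubframe(*r.x); Rt=R.from_euler('z',t.x[2]).as_matrix()
for k,s in S.items():
    im=cv2.resize(s["image"][:,:,::-1],None,fx=4,fy=4,interpolation=cv2.INTER_CUBIC)
    for B in(box(.0205,.057,.127)@Rm.T+o,box(.015,0,.057)@Rm.T+o,box(.027,0,0.001)@Rm.T+o,box(.0205,0,.15)@Rt.T+np.r_[t.x[:2],0]):
        u=((proj(s,B)+.5)*4-.5)
        for i in range(4):
            for a,b in((i,(i+1)%4),(i+4,(i+1)%4+4),(i,i+4)): cv2.line(im,tuple(u[a].astype(int)),tuple(u[b].astype(int)),(0,255,0),1)
    c=proj(s,[o+Rm@[0,0,.06],[t.x[0],t.x[1],.07]])*4
    cr=[im[int(v)-240:int(v)+240,max(int(x)-190,0):max(0,int(x)-190)+380] for x,v in c]
    cv2.imwrite(f"pics/fit_{k}.png",np.hstack(cr))
E
python3 f1.py
```

```text
['side'] stub [ 0.6543 -0.0387  2.0185] 115.65 -227.49517822265625
['side'] tube [0.4785 0.2818 0.1601] 9.17 -119.99627685546875
['top'] stub [ 0.652  -0.0396  1.9727] 113.03 -216.77627563476562
['top'] tube [0.4788 0.2784 0.1178] 6.75 -119.99951171875
['side', 'top'] stub [ 0.6534 -0.039   2.0084] 115.07 -439.16785
['side', 'top'] tube [0.4782 0.2802 0.1809] 10.36 -239.86550903320312
```

```bash
sed -i 's/return np.minimum(m,120)/return np.minimum(m,400)/' fit.py; python3 f1.py
```

```text
['side'] stub [ 0.6553 -0.0399  2.0457] 117.21 -448.8206
['side'] tube [0.4781 0.2813 0.1515] 8.68 -270.66733
['top'] stub [ 0.6536 -0.0431  2.0027] 114.75 -391.9798278808594
['top'] tube [0.479  0.2801 0.15  ] 8.59 -294.48373
['side', 'top'] stub [ 0.6552 -0.0414  2.0362] 116.67 -830.7744
['side', 'top'] tube [0.4786 0.2805 0.1434] 8.21 -559.93005
```

View pics/fit_side.png

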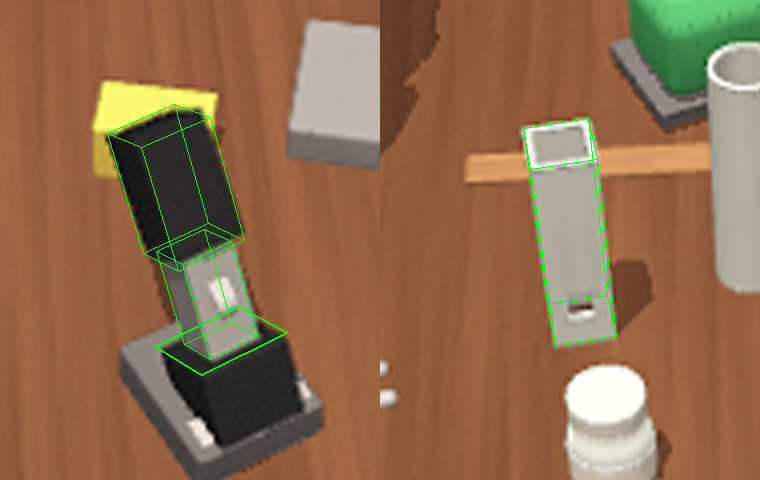

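View pics/fit_top.png

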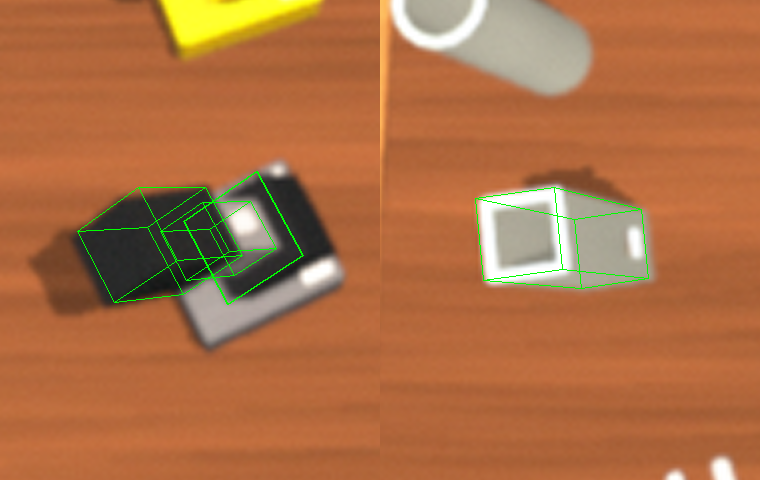

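The overlays match: stub origin about (0.655, -0.041) with the lean azimuth about 116°, and the tube at (0.479, 0.280) with its slot facing -82° azimuth. The slot shows in both views. Next is the IK check of all waypoints.

```bash
cat > plan.py <<'E'
from fit import *
SX,SY,SYAW=.6546,-.0415,np.radians(116.2)
Rs,so=stubframe(SX,SY,SYAW)
TX,TY,TYAW=.4786,.2805,np.radians(8.4)-np.pi/2
Rt=R.from_euler('z',TYAW).as_matrix(); to=np.array([TX,TY,0])
TRAY=np.array([.4525,-.2935,0])
def D(s): return np.diag([-s,s,-1.])
def sp(d,lat=(0,0)): # tcp position so grasp point is at d along stub axis
    return so+Rs@np.array([lat[0],lat[1],d+.006])
def tp(d): return to+np.array([0,0,d+.006])
E
python3 - <<'E'
from plan import *
lim=np.array([[-3.01,3.01],[-.46,2.08],[-1.47,1.51],[.13,2.56],[-1,4.14],[.04,2.09],[-2.66,2.66]])
for s in(1,-1):
    print("sign",s)
    Q=R2q(Rs@D(s));Qt=R2q(Rt@D(s))
    for n,p,q in(("cap hi",sp(.22),Q),("cap",sp(.105),Q),("tube",tp(.125),Qt),("tube hi",tp(.30),Qt),("stub hi",sp(.30),Q),("stub",sp(.125),Q)):
        j=inverse_kinematics(list(p),q); print(n,p.round(3),None if j is None else np.round(j,2))
    for a in range(-180,180,30):
        M=R.from_euler('z',a,degrees=True).as_matrix()@np.diag([1,-1,-1.])
        j=inverse_kinematics([.4525,-.2935,.058],R2q(M)); j2=inverse_kinematics([.4525,-.2935,.25],R2q(M))
        if s==1:print(a,None if j is None else np.round(j,2),None if j2 is None else np.round(j2,2))
E
```

```text
sign 1
cap hi [0.602 0.066 0.252] [-0.66  0.71  0.35  1.8   0.53  0.69 -0.36]
cap [0.629 0.011 0.154] [-0.58  0.89  0.4   1.84  0.61  0.45 -0.42]
tube [0.479 0.28  0.131] [-0.6   0.78 -0.03  1.89  0.04  0.47 -0.51]
tube hi [0.479 0.28  0.306] [-0.64  0.53  0.05  1.73 -0.03  0.88 -0.43]
stub hi [0.583 0.104 0.32 ] [-0.73  0.61  0.33  1.74  0.49  0.88 -0.33]
stub [0.624 0.021 0.171] [-0.6   0.85  0.39  1.84  0.59  0.49 -0.4 ]
-180 [ 0.75  0.93 -0.44  1.95  0.87  0.47  1.23] [ 0.74  0.61 -0.42  1.83  0.33  0.78  1.73]
-150 [ 0.7   0.92 -0.35  1.95  0.75  0.41  1.87] [ 0.82  0.63 -0.55  1.82  0.44  0.82  2.15]
-120 [ 0.67  0.91 -0.3   1.95  0.67  0.38  2.46] [ 0.9   0.66 -0.69  1.82  0.54  0.86  2.57]
-90 [ 0.24  0.96  0.43  1.97 -0.96  0.43 -1.72] [-0.07  0.84  1.09  1.87 -0.89  1.02 -1.73]
-60 [ 0.24  0.96  0.43  1.97 -0.96  0.43 -1.2 ] [ 0.01  0.74  0.87  1.86 -0.73  0.89 -1.38]
-30 [ 0.24  0.96  0.43  1.97 -0.96  0.43 -0.67] [ 0.01  0.74  0.87  1.86 -0.73  0.89 -0.85]
0 [ 0.4   0.91  0.14  1.96 -0.4   0.3  -0.69] [ 0.25  0.62  0.4   1.85 -0.34  0.74 -0.73]
30 [ 0.46  0.9   0.05  1.96
[... 158 characters left out ...]
[ 0.55  0.9  -0.1   1.96  0.28  0.3   0.22] [ 0.49  0.58 -0.    1.84  0.    0.72  0.49]
120 [ 0.62  0.9  -0.22  1.95  0.54  0.34  0.5 ] [ 0.58  0.58 -0.14  1.83  0.12  0.73  0.9 ]
150 [ 0.78  0.94 -0.49  1.94  0.92  0.5   0.67] [ 0.66  0.59 -0.28  1.83  0.23  0.75  1.31]
sign -1
cap hi [0.602 0.066 0.252] [-0.07  0.76 -0.7   1.77  1.12  1.23  2.28]
cap [0.629 0.011 0.154] [-0.02  0.9  -0.59  1.81  1.29  1.08  2.19]
tube [0.479 0.28  0.131] [-0.2   0.87 -0.72  1.87  0.85  0.74  1.87]
tube hi [0.479 0.28  0.306] [-0.12  0.65 -0.85  1.7   0.55  1.05  2.13]
stub hi [0.583 0.104 0.32 ] [-0.1   0.68 -0.76  1.7   1.01  1.35  2.35]
stub [0.624 0.021 0.171] [-0.03  0.88 -0.61  1.81  1.26  1.1   2.21]
```

Run:
```python
from plan import *
Q=R2q(Rs@D(1))
goto(list(sp(.30)),Q)
command_gripper(.065,40)
movel(list(sp(.105)),speed=.2)
o=observe();print(o["clock"],o["tcp_pos"],sp(.105),np.round(o["force"],1))
for n in("side","top"): s=snapshot(n);save(s,"b_"+n,(200,90,360,250),4)
```

```text
5.8417 [0.62909387 0.01215201 0.15484418] [0.62863017 0.01127767 0.15413334] [ 0.  -0.2  0.7]
```

View pics/b_side.png

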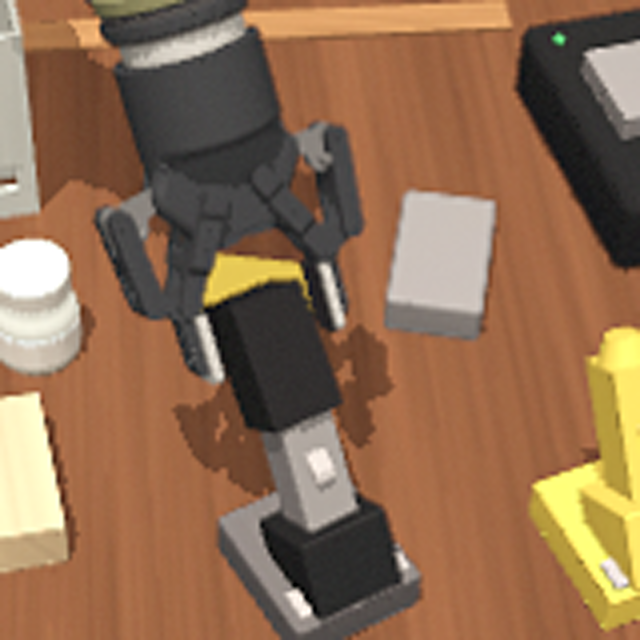

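View pics/b_top.png

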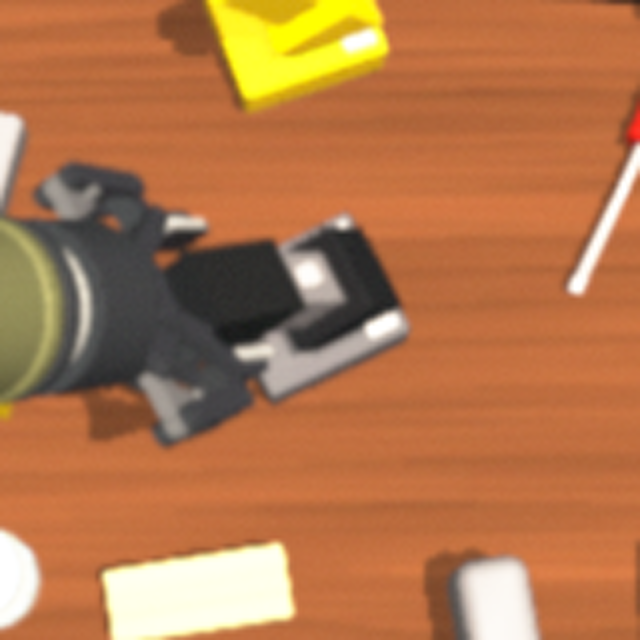

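The fingers straddle the black cap, in the side crop at (205,350) and (330,300), and are roughly centred. I close and pull along the stub axis.

Run:
```python
from plan import *
command_gripper(0.0,40)
o=observe();print(o["gripper_width"],np.round(o["force"],1),np.round(q2R(o["tool_rot"]).T@o["force"],1))
movel(list(sp(.175)),speed=.12)
o=observe();print(o["clock"],o["gripper_width"],np.round(q2R(o["tool_rot"]).T@o["force"],1))
movel(list(sp(.30)),speed=.3)
for n in("side","top"): s=snapshot(n);save(s,"d_"+n,(200,60,360,220),4)
```

```text
0.04058175188391384 [-1.7  2.3  4.5] [-0.  -0.5 -5.3]
7.0083 0.04060075592017631 [ 0.7 -0.2  1.5]
```

View pics/d_side.png

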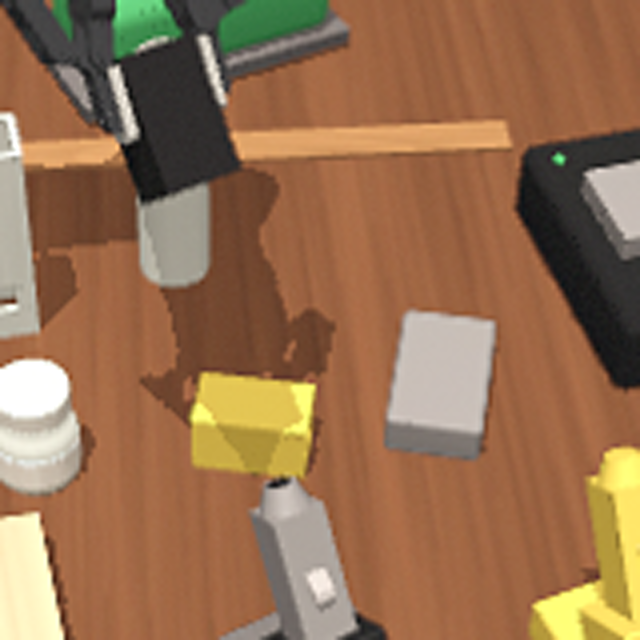

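View pics/d_top.png

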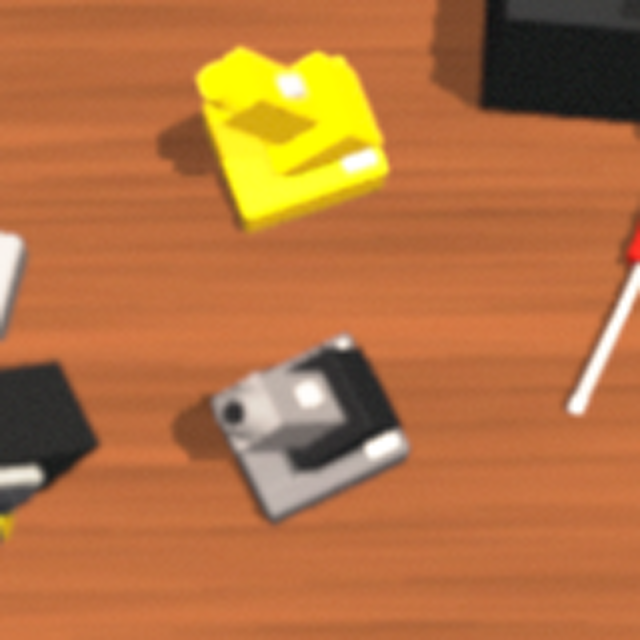

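The cap is in the gripper and the stub is bare. Next is the tray.

Run:
```python
from plan import *
M=R.from_euler('z',90,degrees=True).as_matrix()@np.diag([1,-1,-1.])
goto([.4525,-.2935,.25],R2q(M))
movel([.4525,-.2935,.085],speed=.2)
print(movel([.4525,-.2935,.050],speed=.04,stop_force=4))
o=observe();print(o["clock"],o["tcp_pos"],np.round(o["force"],1))
command_gripper(.060)
movel([.4525,-.2935,.20],speed=.25)
S={}
for n in("side","top"): s=snapshot(n);S[n]=s;save(s,"e_"+n,scale=1.5)
pickle.dump(S,open("S1.pkl","wb"))
print(observe()["clock"])
```

```text
True
10.8083 [ 0.45272671 -0.29383662  0.06232145] [ 0.3 -0.9  2.6]
11.9333
```

View pics/e_side.png

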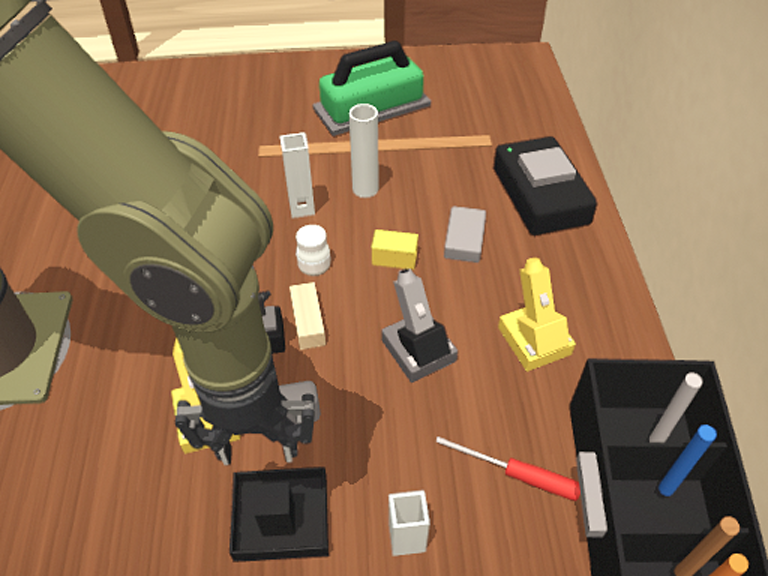

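View pics/e_top.png

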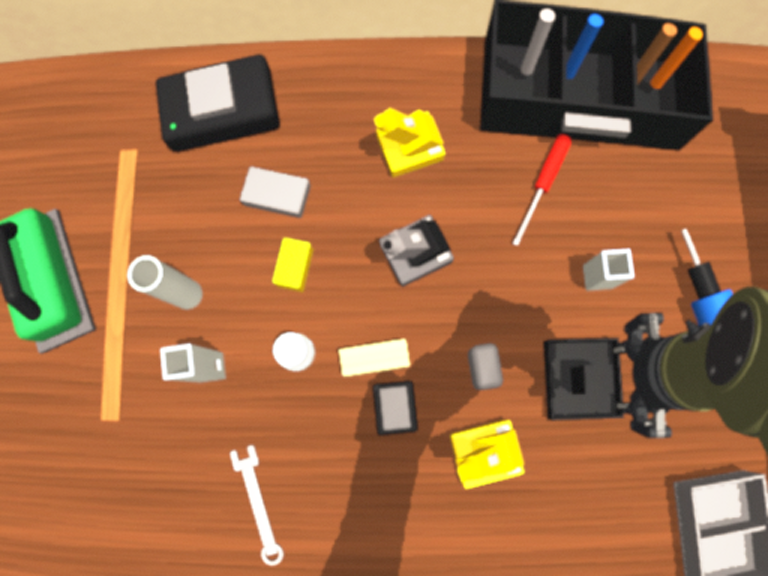

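The cap stands upright in the tray (side (275,500), top (578,380)), and the stub is bare. I refit the bare stub before taking the tube.

```bash
cat > f2.py <<'E'
from fit import *
S=pickle.load(open("S1.pkl","rb"));G={k:dist(s) for k,s in S.items()}
x=None
for which in(["side"],["top"],["side","top"]):
    def cost(p):
        Rm,o=stubframe(*p); c=0
        st=box(.015,0,.075)@Rm.T+o; col=box(.027,0,.001)@Rm.T+o
        for k in which:
            c+=hullscore(G[k],S[k],st)+.5*lines(G[k],S[k],st,[(0,4),(3,7),(0,3)])+.4*lines(G[k],S[k],col,[(0,3),(0,1),(3,2)])
        return -c
    r=differential_evolution(cost,[(.64,.67),(-.06,-.025),(1.7,2.3)],seed=1,maxiter=60); print(which,"stub",r.x.round(4),np.degrees(r.x[2]).round(2),r.fun)
    x=r.x
out=[]
for k,s in S.items():
    im=cv2.resize(s["image"][:,:,::-1],None,fx=6,fy=6,interpolation=cv2.INTER_CUBIC)
    raw=im.copy()
    Rm,o=stubframe(*x)
    for B in(box(.015,0,.075)@Rm.T+o,box(.009,.0889,.089)@Rm.T+o,box(.027,0,0.001)@Rm.T+o):
        u=((proj(s,B)+.5)*6-.5)
        for i in range(4):
            for a,b in((i,(i+1)%4),(i+4,(i+1)%4+4),(i,i+4)): cv2.line(im,tuple(u[a].astype(int)),tuple(u[b].astype(int)),(0,255,0),1)
    c=(proj(s,[o+Rm@[0,0,.03]])*6)[0].astype(int)
    f=lambda m:m[c[1]-190:c[1]+190,c[0]-190:c[0]+190]
    out.append(np.hstack([f(raw),f(im)]))
    for t in("stub","latch_seat"):
        for r in spot_point(s,t)[:0]: pass
cv2.imwrite("pics/f2.png",cv2.resize(np.vstack(out),(600,600)))
E
python3 f2.py
```

```text
['side'] stub [ 0.6556 -0.0421  1.9966] 114.39 -365.8368225097656
['top'] stub [ 0.6549 -0.044   1.9582] 112.2 -346.8624
['side', 'top'] stub [ 0.6556 -0.0428  1.9934] 114.22 -705.4245
```

View pics/f2.png

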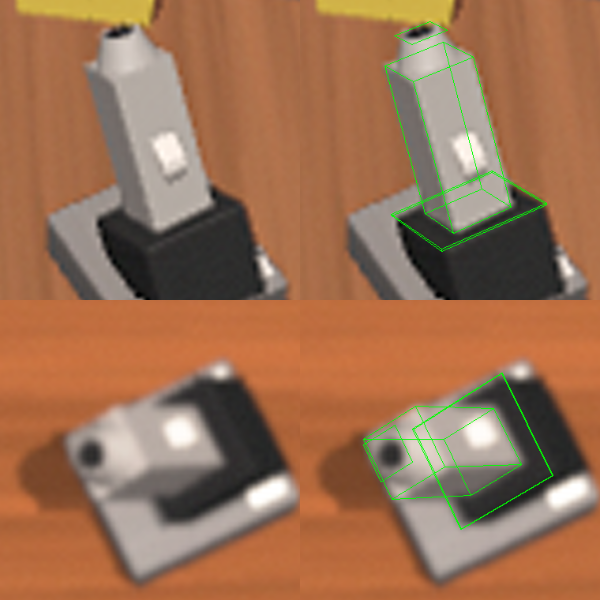

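```bash
sed -i 's/^SX,SY,SYAW=.*/SX,SY,SYAW=.6553,-.0423,np.radians(115.0)/' plan.py
python3 - <<'E'
from plan import *
Qt=R2q(Rt@D(1))
goto(list(tp(.30)),Qt)
movel(list(tp(.19)),speed=.3)
print(movel(list(tp(.125)),speed=.1,stop_force=8))
o=observe();print(o["clock"],o["tcp_pos"],tp(.125),np.round(o["force"],1))
for n in("side","top"): s=snapshot(n);save(s,"g_"+n,(70,40,230,200) if n=="side" else (60,160,220,320),4)
E
```

```text
False
15.55 [0.47911279 0.28083922 0.13174027] [0.4786 0.2805 0.131 ] [ 0.6  0.1 -0.6]
```

View pics/g_side.png

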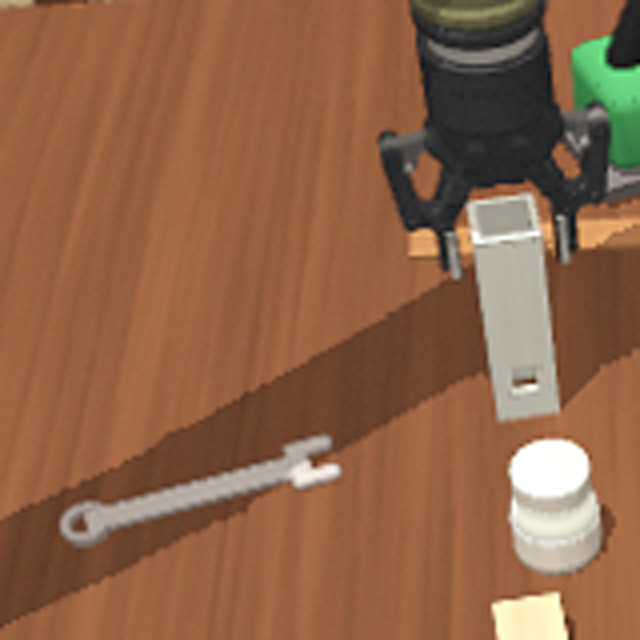

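View pics/g_top.png

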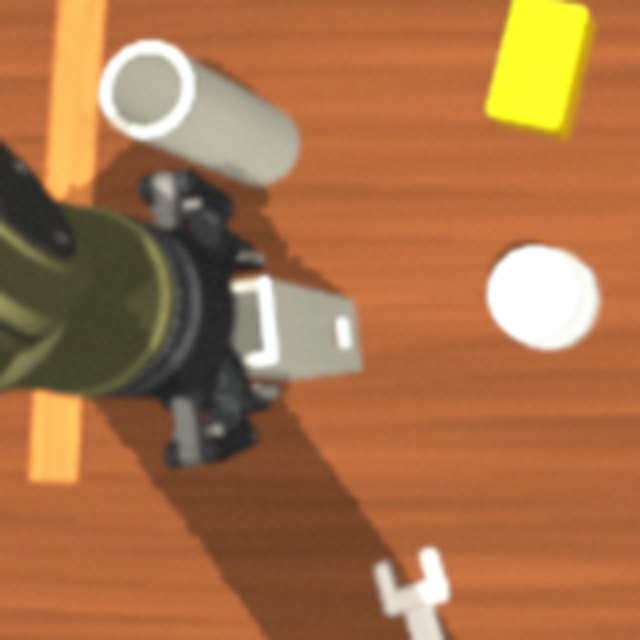

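The fingers straddle the slotted tube, with the slot visible low on its right wall (side crop (525,380), top crop (343,332)). I grip, lift and bring it in front of the stub.

Run:
```python
from plan import *
command_gripper(0.0,80)
o=observe();print(o["gripper_width"],np.round(o["force"],1),o["tcp_pos"])
movel(list(tp(.33)),speed=.25)
o=observe();print(o["clock"],o["gripper_width"],np.round(o["force"],1))
Q=R2q(Rs@D(1))
goto(list(sp(.125+.13)),Q)
wait(.2)
o=observe();print(o["clock"],o["tcp_pos"],sp(.255))
S={}
for n in("side","top"): s=snapshot(n);S[n]=s;save(s,"i_"+n,(200,90,360,250),4)
pickle.dump((S,o),open("S2.pkl","wb"))
```

```text
0.040051507758341306 [ 0.2 -0.2  5.6] [0.47906149 0.28085938 0.13180041]
16.9167 0.04016551208283802 [ 0.7 -0.9 -2.5]
18.0667 [0.59684782 0.08395936 0.28163829] [0.59684812 0.08305046 0.28134055]
```

View pics/i_side.png

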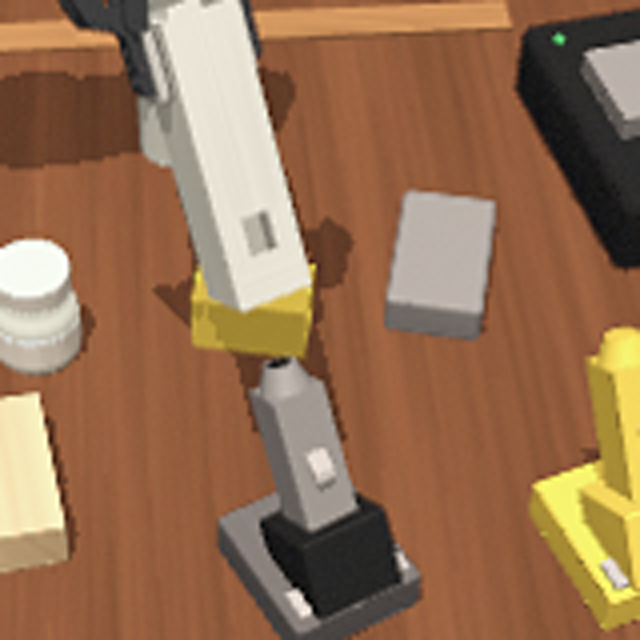

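View pics/i_top.png

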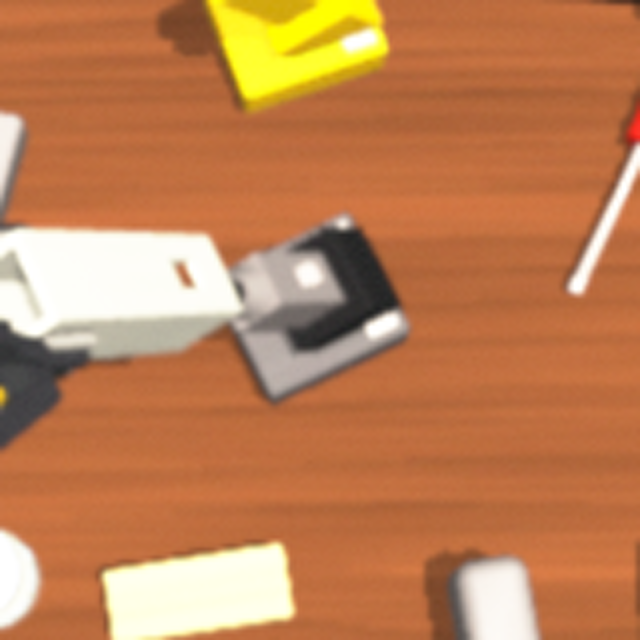

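```bash
cat > f3.py <<'E'
from plan import *
S,o=pickle.load(open("S2.pkl","rb"));G={k:dist(s) for k,s in S.items()}
T=q2R(o["tool_rot"])@np.linalg.inv(D(1)); t0=np.array(o["tcp_pos"])-T@np.array([0,0,.131])
print("pose err axis deg",np.degrees(np.arccos(T[:,2]@Rs[:,2])),"bottom in stub",(Rs.T@(t0-so)).round(4))
def tube(p): return (box(.0205,0,.105)@R.from_euler('xyz',p[3:6]).as_matrix().T+np.array(p[:3]))@T.T+t0
for which in(["side"],["top"],["side","top"]):
    def cost(p):
        P=tube(p);c=0
        for k in which:
            c+=2*lines(G[k],S[k],P,[(3,7),(3,0)])+lines(G[k],S[k],P,[(3,2),(0,4)])
        return -c/len(which)+0.5*np.sum((p[3:6]/.02)**2)+.5*np.sum((p[:3]/.002)**2)
    r=differential_evolution(cost,[(-.006,.006)]*3+[(-.06,.06)]*3,seed=1,maxiter=80); print(which,(r.x[:3]*1000).round(2),np.degrees(r.x[3:]).round(2),r.fun)
out=[]
for k,s in S.items():
    im=cv2.resize(s["image"][:,:,::-1],None,fx=5,fy=5,interpolation=cv2.INTER_CUBIC)
    for B in(tube(r.x),box(.015,0,.075)@Rs.T+so):
        u=((proj(s,B)+.5)*5-.5)
        for i in range(4):
            for a,b in((i,(i+1)%4),(i+4,(i+1)%4+4),(i,i+4)): cv2.line(im,tuple(u[a].astype(int)),tuple(u[b].astype(int)),(0,255,0),1)
    c=(proj(s,[so+Rs@[0,0,.12]])*5)[0].astype(int)
    out.append(im[c[1]-280:c[1]+280,c[0]-190:c[0]+190])
cv2.imwrite("pics/f3.png",np.hstack(out))
E
python3 f3.py
```

```text
pose err axis deg 0.10250147277380817 bottom in stub [-0.0007  0.0006  0.1307]
['side'] [ 1.34  0.81 -0.63] [ 0.13 -0.73 -1.56] -864.3053715424509
['top'] [ 4.47 -1.21  0.57] [-0.08 -0.41 -1.75] -786.777265419666
['side', 'top'] [ 4.33 -0.95  0.55] [ 0.07 -0.17 -1.19] -823.125986012454
```

View pics/f3.png

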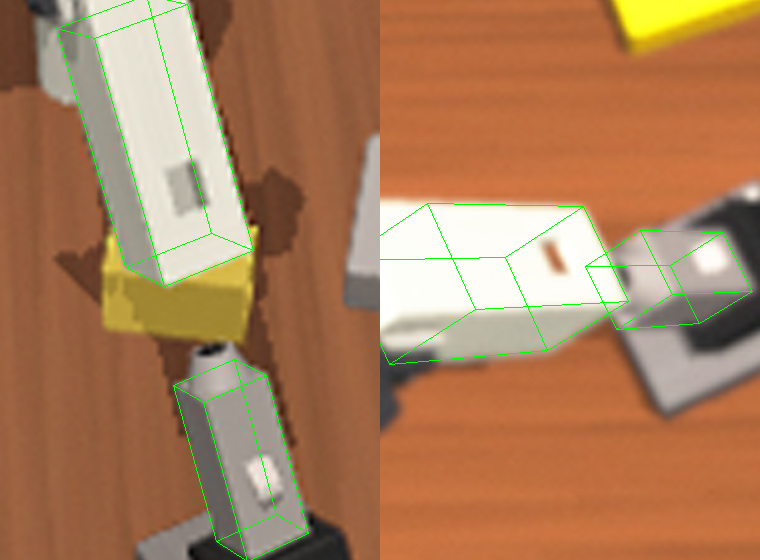

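```bash
cat >> plan.py <<'E'
def st(h,x=0,y=0): return list(sp(.125+h,(x,y)))
def rep(tag=""):
    o=observe();T=q2R(o["tool_rot"])@np.linalg.inv(D(1));f=Rs.T@np.array(o["force"]);
    b=Rs.T@(np.array(o["tcp_pos"])-T@np.array([0,0,.131])-so)*1000
    print(tag,round(o["clock"],2),"bottom mm",b.round(2),"F stub",f.round(1),"M",(Rs.T@np.array(o["ft_torque"])).round(2),"w",round(o["gripper_width"],4)); return f
E
python3 - <<'E'
from plan import *
rep("0")
movel(st(.10,-.002,0),speed=.1); rep("pre")
print(movel(st(.080,-.002,0),speed=.05,stop_force=8)); rep("a")
wait(.1); rep()
for n in("side","top"): s=snapshot(n);save(s,"j_"+n,(220,110,340,230),5)
E
```

```text
0 18.17 bottom mm [ -0.28   0.33 130.5 ] F stub [-1.2  0.1 -2.1] M [0.03 0.86 0.02] w 0.0403
pre 18.62 bottom mm [-2.01 -0.17 99.88] F stub [-0.4 -0.4 -1.3] M [-0.02  0.85  0.08] w 0.0399
False
a 19.17 bottom mm [-1.99 -0.1  79.8 ] F stub [-0.8 -0.1 -2.3] M [ 0.02  0.85 -0.02] w 0.0401
 19.27 bottom mm [-2.08  0.25 80.17] F stub [-1.4 -0.5 -0.6] M [0.01 0.86 0.04] w 0.0399
```

View pics/j_side.png

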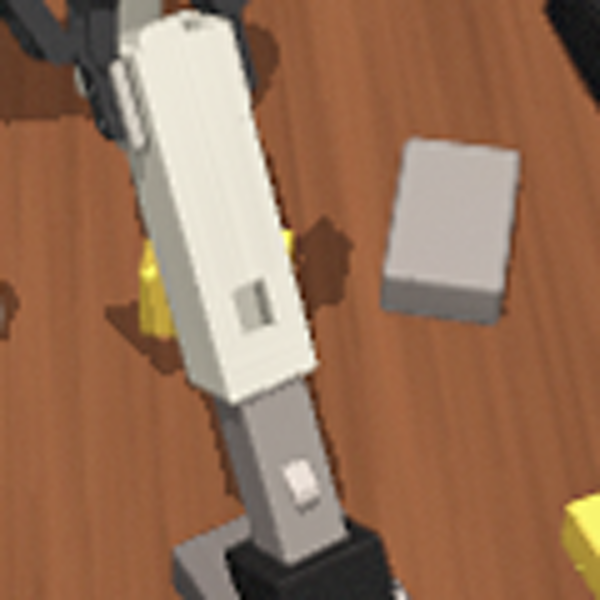

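View pics/j_top.png

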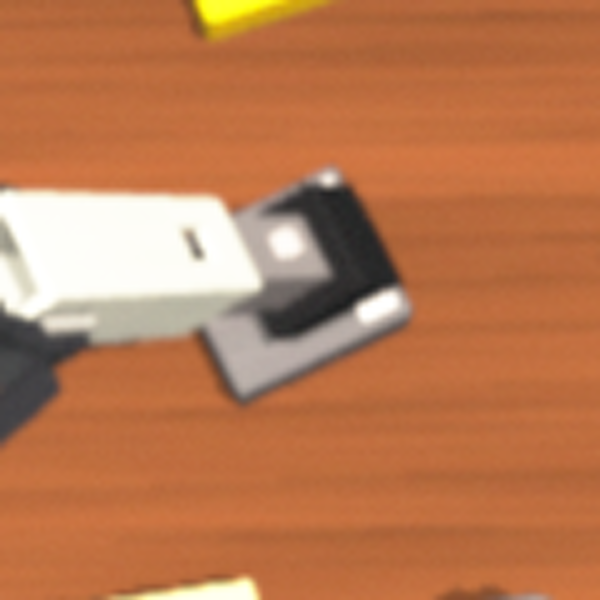

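The tube is over the nose and looks centred in y (side crop: tube edge 235–315, stub face 245–302). I go further with force checks.

Run:
```python
from plan import *
for h in(.072,.064,.056,.048):
    r=movel(st(h,-.002,0),speed=.04,stop_force=10); f=rep(f"{h} {r}")
    if r: break
```

```text
0.072 False 19.72 bottom mm [-1.89 -0.35 71.6 ] F stub [-1.8  0.4 -1.5] M [0.01 0.84 0.03] w 0.0402
0.064 False 20.07 bottom mm [-1.94 -0.34 63.63] F stub [-0.2 -0.7 -1.2] M [-0.04  0.82 -0.04] w 0.0402
0.056 False 20.42 bottom mm [-1.93 -0.3  55.68] F stub [-1.1  0.4 -1.5] M [-0.03  0.82  0.  ] w 0.0399
0.048 False 20.77 bottom mm [-1.92 -0.31 47.68] F stub [-1.5 -0.2 -2. ] M [-0.    0.77 -0.03] w 0.04
```

Run:
```python
from plan import *
for h in(.042,.036,.030,.024,.018,.012,.006,.002):
    r=movel(st(h,-.002,0),speed=.04,stop_force=22); f=rep(f"{h} {r}")
    if r: break
    if max(abs(f[0]),abs(f[1]))>15: print("lateral");break
```

```text
0.042 False 21.07 bottom mm [-1.93 -0.26 41.69] F stub [-1.4 -0.4 -2.1] M [-0.04  0.83  0.  ] w 0.0404
0.036 False 21.37 bottom mm [-1.18 -0.17 35.71] F stub [ 0.2  0.4 -2.4] M [ 0.14  0.41 -0.01] w 0.0405
0.03 False 21.67 bottom mm [-1.37 -0.37 29.51] F stub [ 0.8  0.3 -1.8] M [ 0.23  0.22 -0.01] w 0.0402
0.024 False 21.97 bottom mm [-1.73 -0.43 23.49] F stub [ 0.9  0.5 -2.9] M [ 0.16  0.19 -0.  ] w 0.0402
0.018 False 22.27 bottom mm [-1.91 -0.36 17.6 ] F stub [ 2.3  0.2 -3.6] M [0.15 0.12 0.02] w 0.0401
0.012 False 22.57 bottom mm [-1.92 -0.3  11.65] F stub [ 1.7  0.4 -3.6] M [0.07 0.17 0.08] w 0.0401
0.006 False 22.87 bottom mm [-1.95 -0.31  5.62] F stub [ 1.6  0.5 -3.1] M [ 0.05  0.18 -0.04] w 0.0407
0.002 False 23.12 bottom mm [-2.75 -0.21  1.73] F stub [-0.4  0.5 -2.3] M [0.05 0.55 0.05] w 0.0402
```

Run:
```python
from plan import *
r=movel(st(-.008,-.0025,0),speed=.02,stop_force=15); rep(str(r))
wait(.3); rep()
for n in("side","top"): s=snapshot(n);save(s,"k_"+n,(220,120,340,240),5)
```

```text
True 23.4 bottom mm [-2.77  0.26  0.22] F stub [ 1.1 -0.8  4.6] M [-0.07  0.34 -0.  ] w 0.0399
 23.7 bottom mm [-2.75  0.3   0.24] F stub [ 0.7 -1.4  5.9] M [-0.05  0.22  0.01] w 0.0403
```

View pics/k_side.png

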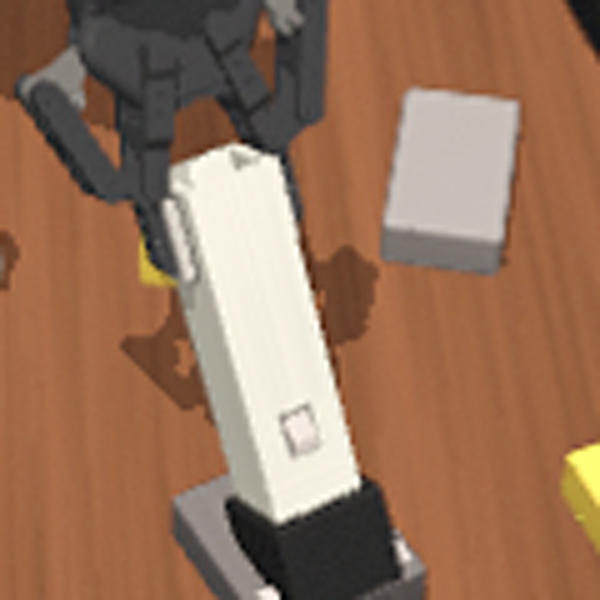

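View pics/k_top.png

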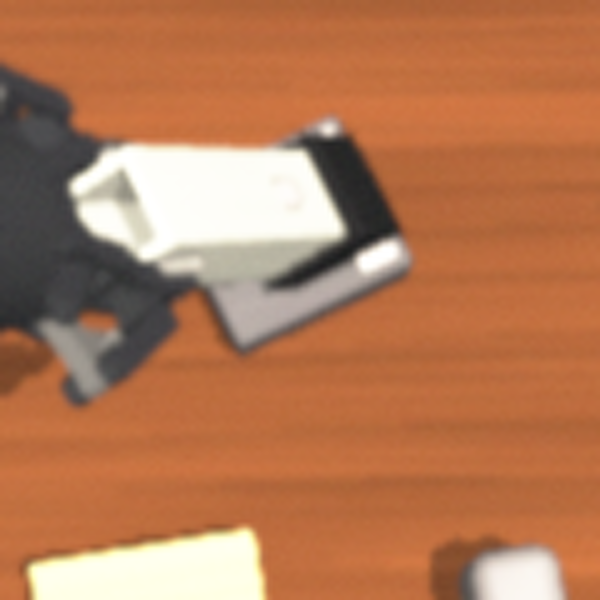

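The tube sits on the collar and the latch shows in the slot (side crop (300,430)). I push once firmly to confirm it is home, then release and retreat along the axis.

Run:
```python
from plan import *
r=movel(st(-.012,-.0025,0),speed=.02,stop_force=22); rep(str(r))
wait(.2); rep()
command_gripper(.060); rep("open")
o=observe(); p=np.array(o["tcp_pos"])
movel(list(p+Rs[:,2]*.13),speed=.2); rep("back")
M=R.from_euler('z',60,degrees=True).as_matrix()@np.diag([1,-1,-1.])
goto([.40,.22,.35],R2q(Rt@D(1))); wait(.3)
for n in("side","top"):
    s=snapshot(n);save(s,"m_"+n,scale=1.5);save(s,"n_"+n,(220,120,340,240),5)
    for t in("tube_slot","latch_seat","tube","stub"):
        for q in spot_point(s,t)[:3]: print(n,t,round(q["score"],2),c2w(s,q["location"]).round(3))
print("expected seat",(so+Rs@[.017,0,.03425]).round(4),observe()["clock"])
```

```text
True 24.06 bottom mm [-2.71  0.27  0.23] F stub [ 0.  -0.6  4.3] M [-0.02  0.27  0.05] w 0.0403
 24.26 bottom mm [-2.71  0.27  0.23] F stub [ 1.2 -1.2  5.8] M [-0.08  0.26  0.03] w 0.0404
open 24.59 bottom mm [-3.38 -0.6  -0.62] F stub [-0.4  0.1 -0.4] M [-0.01  0.61 -0.04] w 0.0598
back 25.39 bottom mm [ -3.01  -1.66 128.4 ] F stub [-0.5  0.2 -0.2] M [-0.06  0.53 -0.04] w 0.06
side tube_slot 0.95 [ 0.654 -0.045  0.101]
side latch_seat 0.89 [ 0.346 -0.14   0.098]
side latch_seat 0.83 [ 0.652 -0.04   0.102]
side latch_seat 0.56 [ 0.832 -0.029  0.097]
side stub 0.8 [ 0.342 -0.141  0.062]
side stub 0.74 [ 0.661 -0.046  0.062]
top latch_seat 0.95 [ 0.344 -0.137  0.098]
top latch_seat 0.76 [ 0.834 -0.03   0.099]
top latch_seat 0.57 [ 0.651 -0.04   0.103]
top tube 0.58 [ 0.657 -0.041  0.057]
top tube 0.26 [ 0.65  -0.042  0.098]
top stub 0.83 [ 0.834 -0.039  0.058]
expected seat [ 0.6537 -0.0389  0.0981] 27.175
```

View pics/m_side.png

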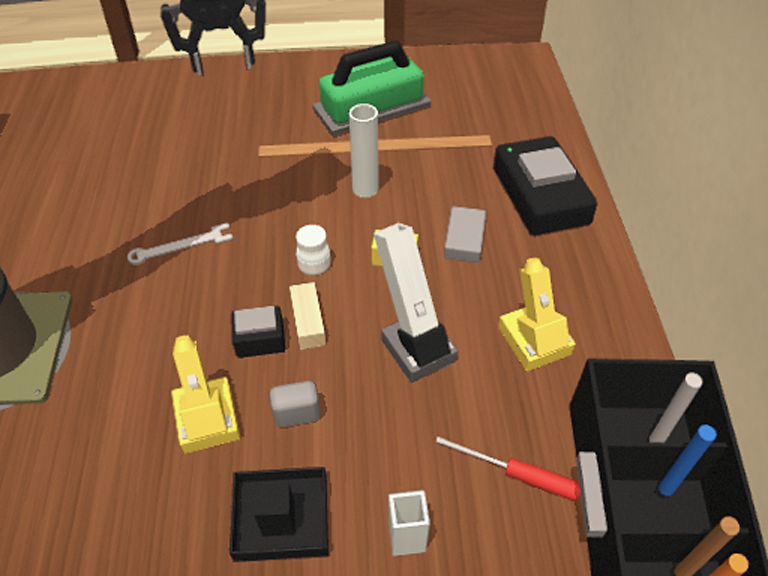

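View pics/n_side.png

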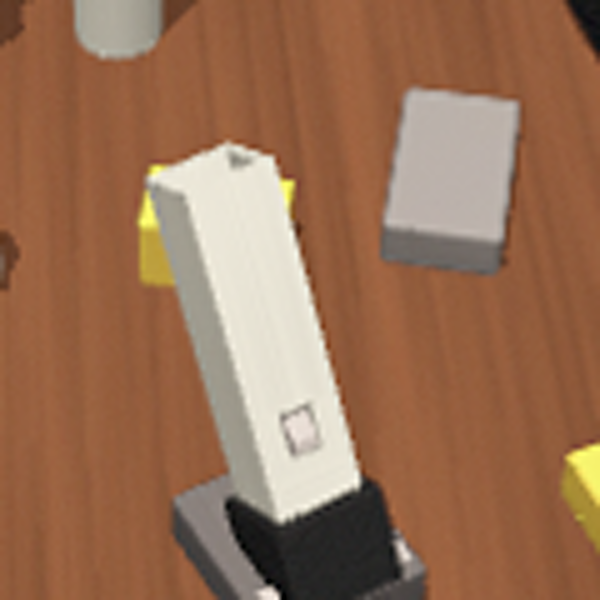

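View pics/m_top.png

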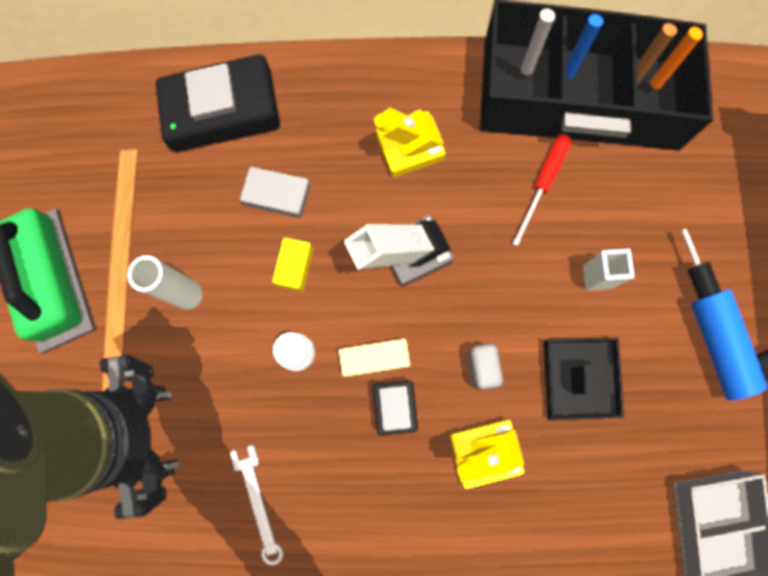

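The tube is released and seated, the latch stands in the slot with a dark gap around it, the cap is in the tray, and nothing else has moved. I hand in the job.

```bash
python3 -c "
from bench import *
print(observe()['clock']); close_job()"
```

```text
27.175
the job is handed in; nothing more can be done
```

I lifted the black cap off the grey stub and stood it upright in the black tray. I then slid the slotted tube, slotted end first, onto the stub, released it and moved the arm clear. The job was handed in at 27.2 s of the 69 s allowed.

**Home on the collar:** two pushes, set to stop at 15 and 22 N, both stopped at the same place, about 0.2 mm from the computed collar contact.

**Latch:** the last close-up shows it filling the slot. The networks' slot and latch points lie within about 7 mm of each other and of the expected point, which is coarser than their stated 4 mm accuracy. I therefore relied on the pushes and the picture.

**Everything else:** the last full pictures show the other tubes and bench items where they started.

**Checks that disagreed:** before insertion, the fits from the two cameras differed by about 3 mm on the tube's sideways offset. I used a 2 mm correction, and the tube went on with measured contact forces under 5 N until it met the collar.

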